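Screw the filler plug into the gearbox without cross-threading

ROBOT

A 7-joint arm with a two-finger parallel gripper is mounted at the origin on the work surface. World frame = base frame: x ahead of the robot, y to its left, z up, the work surface at z = 0. Lengths are in m, angles in rad, forces in N, time in s.
With the tool pointing down it reaches from about 0.4 to 0.875 m from the base axis. Payload 4.4 kg.
Tool frame: the origin (TCP) lies at the very end of the fingers, on their centre line; the grasp point (between the pads) lies 19 mm behind it (env.grip_point_offset is the distance from the TCP to the grasp point, in m); z points along the fingers, y is the line along which they close (so a half turn about z gives the same grasp; the last joint's range is limited). The gripper opens to 85 mm and grips with 20 to 120 N. Pads are 22 mm wide; open, the fingers measure 114 mm over their backs; the gripper's body (76 mm by 85 mm) begins 54 mm behind the grasp point. The pads swing forward as they close: fully open they stand 13 mm farther back than shut.
Start: joints at [1.189, 0.628, 0.038, 1.517, -0.027, 0.996, -0.02], TCP at [0.202, -0.618, 0.231] pointing down, gripper open.
Joint ranges: [-3.06, 3.06], [-0.37, 2.12], [-1.25, 1.32], [0.18, 2.47], [-1.1, 4.24], [0.23, 1.98], [-2.94, 2.94]. Speed limits (rad/s): [2.57, 2.57, 3.14, 3.14, 3.14, 3.14, 3.14].

INTERFACE

Orientations are given as [roll, pitch, yaw] about the fixed x, y, z axes, in that order (R = Rz(yaw) Ry(pitch) Rx(roll)).
In Python, from bench import sensors, vision, finish_job, env gives the robot as it stands. The module is installed in compiled form; this text tells all that it offers.
- The arm moves only by the tool jog_arm, never from a script. Its argument "deltas" is a list that holds one entry, the list of rows, each a list of 4 numbers: the shift along the world's x, y, z in mm, then the turn about the world's z in rad. A call has 1 to 12 rows; each row is the pose to reach, as a shift and turn from the pose commanded when the call began; what a row does not reach only later rows make up. A row lasts 1/8 s, in which the tool goes at most 62.5 mm and 10.7 degrees, less where a joint would pass 70% of its speed; a pose out of reach is approached as far as the arm can. A call with a gripper value outside its range is refused whole. "jaw" is the closure in counts, from 0 (fully open) to 255 (shut), set as the call begins (left out, the last holds). The fingers move at their own pace and stop on an object; the grip force is fixed at half the most. Time passes only in rows, so rows that repeat a pose let the fingers close. It gives the time, the measured TCP pose, the force, the opening and the grip force at its end, in the units of the state.
- sensors.get_obs(): the state, without advancing time (a new reading comes with each control period).
- vision.capture(name): name is "scene" or "top"; returns a dict with "image" (420x560x3 uint8, red, green, blue), "K" (3x3 intrinsics, pixels), "k1" (the pictures are not rectified: a ray, as slopes to the right and down, at radius r is drawn at 1 + k1 r^2 times it, then the intrinsics apply), "R" (3x3) and "t" (3): a world point X has camera coordinates R X + t. Camera axes: x right, y down, z forward; pixel columns grow to the right and rows downward; lengths in m; the calibration is good to about 2 mm. A picture is of the moment at which its call begins. There is no depth.
- finish_job(): hands the job in; it is judged then, once.
The state is a dict: "t": time; "joint_pos": joint angles; "joint_velocities": joint speeds; "tau": joint torques, N m; "tcp_pos": TCP position; "eef_rot": TCP orientation; "force": force on the tool from outside, world axes, zero at the start; "moment": the same for the moment, N m; "gripper_width": finger opening in m; "grip_force": force on a finger pad.
Only numpy, scipy, OpenCV 4.12 (cv2) and the standard library are available. Lean on these libraries where they do the work, as an engineer would, in place of code of your own. Each camera call takes 0.05 s, during which the arm holds its last target. There are 200 camera calls.

TASK

Refit the red-handled brass filler plug in the filler neck on top of the olive lathe gearbox: set it in the mouth, turn it gently backward (anticlockwise from above) until you feel it drop into the thread start, then screw it forward (clockwise) until its flange is fully home on the neck. Nip it up until the rubber-mounted neck just begins to twist with it, never wrenching the neck more than about 10 degrees either way, then let go. Leave the wrench, the wooden bowl and the gouge where they are.

Things in the scene. Friction and masses are not known exactly. Their poses are not given: they have to be found in the camera images.
- plug_grip (a point): Centre of the red bar handle of the plug, one loose rigid part, about 0.22 kg, 83 mm tall, standing upright on its nose on the bench. Bar: 46 mm long (this point's x), 22 mm wide (y; grip these faces), 30 mm high (z, up). Below the bar: a black stem 20 mm thick and 14 mm high, then the flange. This point is 68 mm above the nose end.
- plug_seat (a point): Centre of the underside of the plug's brass flange (62 mm diameter, 5 mm thick), 34 mm below plug_grip, same axes. Fully home it meets neck_mouth. Below it is the shank, 30 mm diameter, 34 mm long, with a chamfered nose.
- plug_lugs (a point): Point on the plug's axis level with the undersides of its four thread lugs, 26 mm below plug_seat, 8 mm above the nose end. The lugs stand every 90 degrees in line with the plug's x and y axes, 5 mm wide, 4 mm thick, out to 22.5 mm from the axis.
- neck_mouth (a point): Centre of the filler neck's top rim, where the flange seats, 170 mm above the bench; z up along its axis; x, y follow the gearbox and do not show the thread's angle, which is random and unreported. A steel tube 40 mm high on the gearbox top, bore 48, outside 62 mm; the lugs have 1.5 mm side play. A plug lowered in stops with its flange 7 to 15 mm above the rim.
- thread_top (a point): On the neck's axis, 13 mm below the rim: level of the thread's top. Right-hand, four like starts 90 degrees apart, 33 mm hole inside. Before the drop, turning back (anticlockwise) lifts the plug 0.1 mm a degree; within 90 degrees it drops 7 to 9 mm into a start, flange then 3.5 to 5.5 mm above the rim. A lug may first fall off a shoulder, to 7-9 mm: not the start.
- thread_home (a point): On the neck's axis, 26 mm below the rim: where plug_lugs ends up. A start is some 11 degrees wide; a lug that rubs its side twists the neck and hangs: ease off that way, press lightly. Turning forward before the drop, or back beyond the start, jams lugs on a shoulder and twists the neck. Once dropped, turning forward (clockwise) lowers the plug 0.1 mm a degree, 1.5 mm vertical play, and it comes tight, flange on rim, 50 to 75 degrees on.
- neck (a joint): Twist of the neck in its rubber mount, rad: 0 at rest, positive when turned clockwise from above (forward, tightening). It springs back; stiffness 6 N m per rad, so it reads the torque put on the plug. Snug is above 0.04 rad (0.24 N m) forward with the flange home; beyond 0.2 rad (1.2 N m) either way the rubber tears.
- gearbox: Olive cast gearbox fixed to the bench, 210 x 270 mm (x, y), 130 mm high; origin at the centre of its underside. The neck axis is at x -10 mm, y +55 mm in its axes.
- wrench_grip (a point): A steel wrench about 140 mm long lying on the white mat on the gearbox top; this point is on its handle. Bystander.
- bowl_mid (a point): Centre of a wooden bowl, 100 mm across, 45 mm high, standing on the bench. Bystander.
- gouge_mid (a point): Middle of a wood-handled turning gouge, about 320 mm long (along its x), 26 mm thick, lying on the bench. Bystander.
Things that resemble listed ones, but are neither listed nor needed, are in the scene too. What is shaped like the part that bears plug_grip but blue or turquoise is not meant.

How it is judged:
By the outcome, as a careful person would: the job done as asked, in the order asked, and still so for the second after the job is handed in, with the robot touching nothing.
It also fails if it takes over 72 s, if anything falls off the work surface, if the arm or the gripper's body presses on something with over 40 N, if the wrist force passes 120 N, or if a joint passes its speed limit or range.

## Working session

There is one attempt and no reset: what is moved stays moved. The work goes in short steps, Python scripts to look and compute and a tool call to move; the robot and the scene stay as the last step left them, time stands still between calls to the robot, and variables do not carry over. Pictures are saved under pics/ and viewed, at most 10 in all, crops included, and the job is handed in when it is done.

Besides the shell and the picture viewer there is one more tool, called in YAML: its name, and indented under it one key for each argument. jog_arm: Moves the arm, as the interface text tells. Its arguments: {"type":"object","properties":{"deltas":{"type":"array","items":{"type":"array","items":{"type":"array","items":{"type":"number"}}}},"jaw":{"type":"number"}},"required":["deltas"]}

```bash
mkdir -p pics; cat > h.py <<'E'
import numpy as np, cv2
from bench import sensors, vision, finish_job, env
def cap(n,save=None):
    c=vision.capture(n); c['image']=np.array(c['image'])
    if save: cv2.imwrite('pics/'+save,c['image'][:,:,::-1])
    return c
def ray(c,u,v):
    K=np.array(c['K']); D=np.array([c['k1'],0,0,0,0.])
    x,y=cv2.undistortPoints(np.array([[[u,v]]],float),K,D)[0,0]
    R=np.array(c['R']); d=R.T@np.array([x,y,1.]); o=-R.T@np.array(c['t']); return o,d
def onz(c,u,v,z):
    o,d=ray(c,u,v); return o+d*(z-o[2])/d[2]
def proj(c,X):
    p=np.array(c['R'])@np.array(X,float)+np.array(c['t']); s=p[:2]/p[2]; s=s*(1+c['k1']*(s@s))
    K=np.array(c['K']); return K[0,0]*s[0]+K[0,2],K[1,1]*s[1]+K[1,2]
E
python3 - <<'E'
from h import *
a=cap('scene','s0.png');b=cap('top','t0.png')
for c in(a,b):print(np.array(c['K'])[0,0],c['k1'],-np.array(c['R']).T@np.array(c['t']))
print(sensors.get_obs()['eef_rot'],env.grip_point_offset)
E
```

```text
438.35558330281356 -0.13649468167309292 [1.21447004 0.18903763 0.78531593]
383.376215812213 0.02308536057046443 [ 0.32475134 -0.12955175  1.06946081]
[-3.13988585e+00  1.91859430e-05  3.15752705e-01] 0.0187
```

View pics/s0.png

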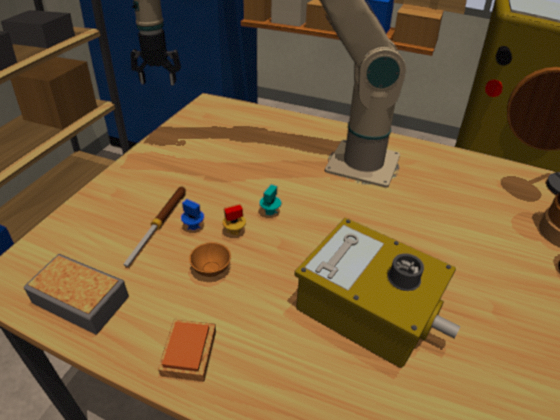

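View pics/t0.png

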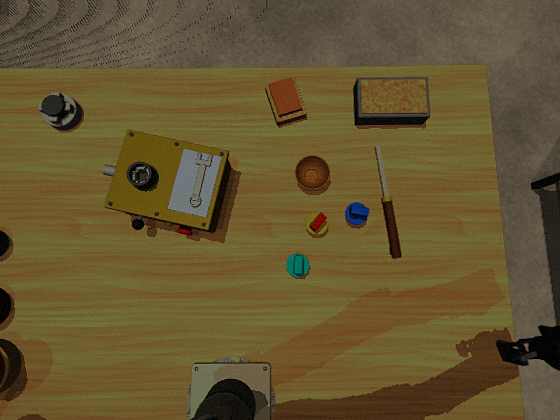

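The scene shows the robot at (365,150), the red-handled plug at (234,215), and the neck at (406,270). In the top view the plug is at (317,222) and the neck at (143,176). These could be mistaken for the plug in the top view: blue (358,213), turquoise (298,265), the red item by the gearbox (185,232) and the orange-red pad (286,97). I choose the red bar on the brass flange at (317,222).

```bash
python3 - <<'E'
from h import *
a=cap('scene');b=cap('top')
def red(c,box):
    im=c['image'];x0,y0,x1,y1=box
    h=cv2.cvtColor(im,cv2.COLOR_RGB2HSV)
    m=(((h[...,0]<5)|(h[...,0]>174))&(h[...,1]>180)&(h[...,2]>90)).astype(np.uint8)
    k=np.zeros_like(m);k[y0:y1,x0:x1]=m[y0:y1,x0:x1];return k
mt=red(b,(295,200,340,245));ms=red(a,(215,195,255,240))
for c,m in((b,mt),(a,ms)):
    ys,xs=np.nonzero(m);print(len(xs),xs.mean(),ys.mean(),onz(c,xs.mean(),ys.mean(),.075 if c is b else .07))
# bar outline on z=.083
ys,xs=np.nonzero(mt);P=np.array([onz(b,x,y,.08)[:2] for x,y in zip(xs,ys)])
r=cv2.minAreaRect((P*1000).astype(np.float32));print(r,cv2.boxPoints(r))
q=P-P.mean(0);w,V=np.linalg.eigh(q.T@q);print('axis deg',np.degrees(np.arctan2(V[1,1],V[0,1])))
# brass
h=cv2.cvtColor(b['image'],cv2.COLOR_RGB2HSV)
A=cv2.resize(a['image'][190:245,205:285],(0,0),fx=5,fy=5,interpolation=2)
A2=cv2.resize(a['image'][240:300,370:440],(0,0),fx=5,fy=5,interpolation=2)
T=cv2.resize(b['image'][195:245,290:350],(0,0),fx=5,fy=5,interpolation=2)
T2=cv2.resize(b['image'][120:240,95:240],(0,0),fx=2.4,fy=2.4,interpolation=2)
W=np.zeros((600,800,3),np.uint8)
for im,(y,x) in((A,(0,0)),(A2,(0,410)),(T,(302,0)),(T2,(302,410))):
    im=im[:600-y,:800-x]; W[y:y+im.shape[0],x:x+im.shape[1]]=im
cv2.imwrite('pics/crop1.png',W[:,:,::-1])
E
```

```text
122 317.87704918032784 221.0327868852459 [ 0.46778513 -0.22996603  0.075     ]
171 233.29239766081872 212.08187134502924 [ 0.46728103 -0.22998068  0.07      ]
((466.9165344238281, -229.5835418701172), (19.414936065673828, 43.75774002075195), 50.79767990112305) [[ 443.82648 -223.27727]
 [ 477.73517 -250.93483]
 [ 490.0066  -235.88982]
 [ 456.0979  -208.23225]]
axis deg 138.50825883354275
```

View pics/crop1.png

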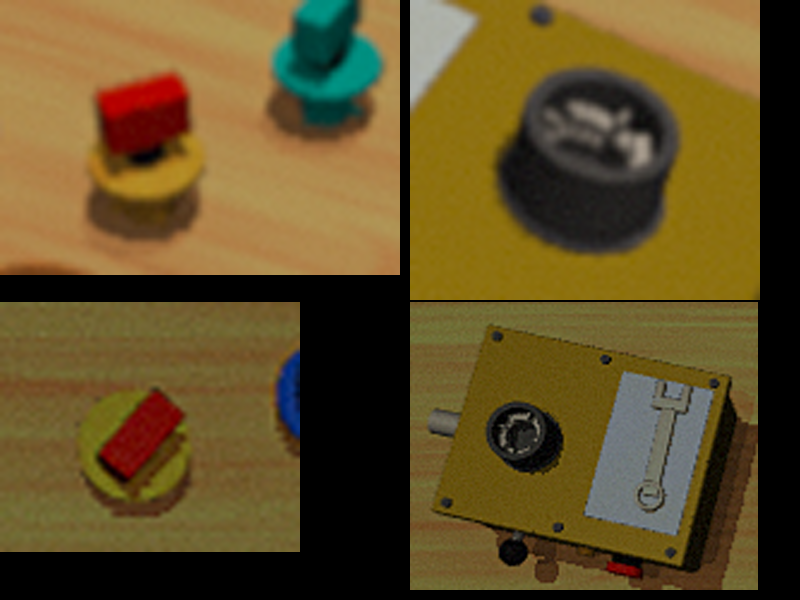

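The close crop confirms the red bar on a brass flange as the plug, and shows the dark neck ring with its bore. Next I measure the neck and plan the reach.

```bash
python3 - <<'E'
from h import *
a=cap('scene');b=cap('top')
print('crop est',onz(a,408.4,265,.17),onz(b,141.7,176,.17), 'flange',onz(b,316.9,223.6,.039))
print('blue',onz(b,359,212,.075),'turq',onz(b,298,265,.075),'bowl',onz(b,312,173,.045))
# gearbox corners (T2 crop)
for u,v in((488,325),(731,377),(685,567),(432,512)):
    print(onz(b,(u-410)/2.4+95,(v-302)/2.4+120,.13))
for c,box in((b,(122,155,168,196)),(a,(385,245,430,295))):
    x0,y0,x1,y1=box;h=cv2.cvtColor(c['image'],cv2.COLOR_RGB2HSV)[y0:y1,x0:x1]
    m=((h[...,1]<110)).astype(np.uint8)
    ct=max(cv2.findContours(m,0,2)[0],key=cv2.contourArea)[:,0]+[x0,y0]
    print(cv2.fitEllipse(cv2.convexHull(ct.reshape(-1,1,2))),cv2.boundingRect(ct))
E
```

```text
crop est [0.57645901 0.21148341 0.17      ] [0.56672325 0.20327392 0.17      ] flange [ 0.46595761 -0.2307978   0.039     ]
blue [ 0.49109941 -0.33812542  0.075     ] turq [ 0.3541222  -0.17636845  0.075     ] bowl [ 0.60580334 -0.21987031  0.045     ]
[0.70106988 0.26113119 0.13      ]
[ 0.64132824 -0.00093042  0.13      ]
[0.43805161 0.04307891 0.13      ]
[0.4971092  0.30691137 0.13      ]
((141.9038543701172, 175.6007080078125), (27.277727127075195, 31.431867599487305), 116.48284912109375) (127, 162, 31, 29)
((405.77197265625, 271.84814453125), (36.16029357910156, 36.94240188598633), 10.993428230285645) (388, 254, 36, 36)
```

jog_arm:
  deltas:
    - [[40, 60, 20, -0.15], [80, 120, 20, -0.3], [120, 180, 20, -0.45], [160, 240, 20, -0.6], [200, 300, 10, -0.75], [240, 350, 0, -0.9], [266, 388, -20, -1.02], [266, 388, -40, -1.02], [266, 388, -40, -1.02]]
  jaw: 100

```text
t: 1.42
tcp_pos: [0.4688, -0.2253, 0.1893]
eef_rot: [-3.141, 0.005, -0.697]
force: [-0.8, -0.5, 0.7]
gripper_width: 0.052
grip_force: 0.0
```

jog_arm:
  deltas:
    - [[-2, -4.5, -30, -0.01], [-2, -4.5, -70, -0.01], [-2, -4.5, -110, -0.01], [-2, -4.5, -138, -0.01], [-2, -4.5, -138, -0.01]]

```text
t: 2.05
tcp_pos: [0.4642, -0.2351, 0.0522]
eef_rot: [3.14, 0.003, -0.716]
force: [-0.2, 0.1, 0.6]
gripper_width: 0.0522
grip_force: 0.0
```

```bash
python3 - <<'E'
from h import *
a=cap('scene');b=cap('top')
W=np.hstack([cv2.resize(c['image'][y:y+100,x:x+80],(400,500),interpolation=2) for c,x,y in((a,195,150),(b,280,170))])
cv2.imwrite('pics/grasp.png',W[:,:,::-1]);o=sensors.get_obs();print(o['tcp_pos'],o['force'],o['gripper_width'],o['joint_pos'])
E
```

```text
[ 0.46603261 -0.23557187  0.05419719] [0.55611304 0.24706556 0.13753983] 0.05165077963096011 [ 0.30257116  0.73250416  0.16884315  2.01539069 -0.28157936  0.41424081
 -1.59891448]
```

View pics/grasp.png

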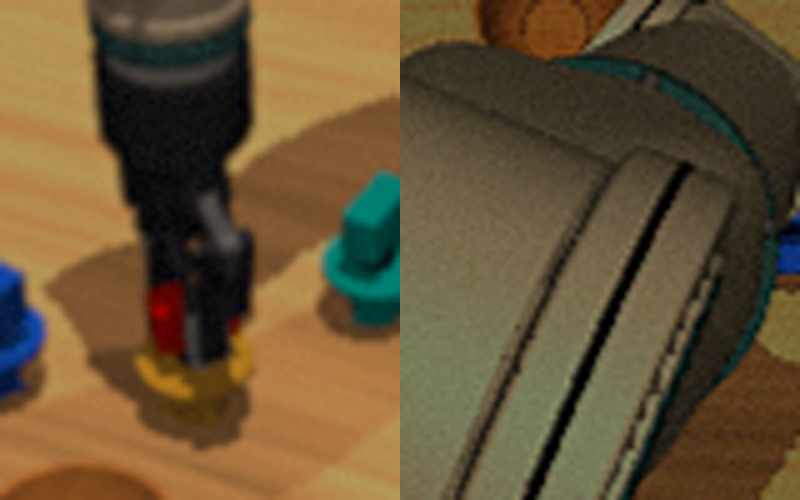

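The picture shows the fingers straddling the red bar above the brass flange, clear of the blue and turquoise plugs. I shift slightly along the bar and grip.

jog_arm:
  deltas:
    - [[1, 4, -1, 0], [1, 4, -1, 0]]

```text
t: 2.4
tcp_pos: [0.4677, -0.2301, 0.0534]
eef_rot: [-3.141, -0.002, -0.713]
force: [-0.2, 0.6, -1.0]
gripper_width: 0.0522
grip_force: 0.0
```

jog_arm:
  deltas:
    - [[0, 0, 0, 0], [0, 0, 0, 0], [0, 0, 0, 0], [0, 0, 0, 0], [0, 0, 0, 0]]
  jaw: 255

```text
t: 3.02
tcp_pos: [0.4672, -0.2305, 0.0528]
eef_rot: [-3.141, -0.001, -0.714]
force: [-0.1, -0.3, 5.6]
gripper_width: 0.0212
grip_force: 58.7
```

jog_arm:
  deltas:
    - [[0, 0, 40, 0], [0, 0, 90, 0], [0, 0, 140, 0], [0, 0, 190, 0], [0, 0, 220, 0]]

```text
t: 3.65
tcp_pos: [0.4672, -0.2306, 0.2745]
eef_rot: [-3.141, -0.002, -0.714]
force: [0.7, -0.3, -1.6]
gripper_width: 0.0211
grip_force: 59.4
```

jog_arm:
  deltas:
    - [[10, 40, 0, 0.16], [20, 85, 0, 0.32], [30, 130, 0, 0.48], [40, 175, 0, 0.64], [50, 220, 0, 0.8], [60, 265, 0, 0.96], [70, 310, 0, 1.12], [80, 355, 0, 1.28], [92, 400, 0, 1.44], [105, 438, -10, 1.57], [105, 438, -22, 1.57], [105, 438, -22, 1.57]]

```text
t: 5.15
tcp_pos: [0.5706, 0.2061, 0.2484]
eef_rot: [-3.14, 0.005, 0.855]
force: [-0.6, 0.7, -1.5]
gripper_width: 0.021
grip_force: 59.4
```

```bash
python3 - <<'E'
from h import *
a=cap('scene');b=cap('top')
o=sensors.get_obs();print(o['tcp_pos'],o['eef_rot'],o['force'],o['joint_pos'])
W=np.hstack([cv2.resize(c['image'][y:y+100,x:x+80],(400,500),interpolation=2) for c,x,y in((a,365,190),(b,100,130))])
cv2.imwrite('pics/above.png',W[:,:,::-1])
E
```

```text
[0.57175767 0.20582918 0.25007947] [3.14117408e+00 1.65488468e-03 8.53364870e-01] [ 0.2861686   0.42098947 -1.590297  ] [-0.30033213  0.54985811 -0.14660265  1.6147633   0.09301445  0.98509787
 -1.19462335]
```

View pics/above.png

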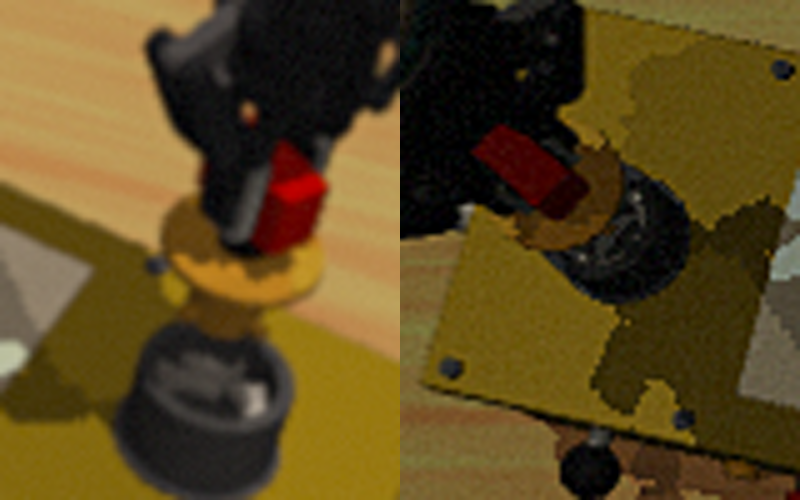

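```bash
python3 - <<'E'
from h import *
a=cap('scene');b=cap('top')
print('flange',onz(a,413.8,239,.237),onz(b,130.2,166,.237))
print('neck',onz(a,408,264.8,.17),onz(b,144.8,177.4,.17))
for X in((.572,.207,.237),(.572,.207,.17)): print(proj(a,X),proj(b,X))
# circles drawn at prediction for overlay
t=np.linspace(0,2*np.pi,40)
ov=[]
for c,x,y in((a,365,190),(b,100,130)):
    im=cv2.resize(c['image'][y:y+100,x:x+80],(400,500),interpolation=2)
    for z,cx,cy,col in((.17,.572,.2075,(0,255,255)),(.237,.572,.207,(255,0,255))):
        for r in (.031,):
            P=np.array([proj(c,(cx+r*np.cos(s),cy+r*np.sin(s),z)) for s in t])
            P=((P-[x,y]+.5)*5).astype(int);cv2.polylines(im,[P.reshape(-1,1,2)],True,col,1)
    ov.append(im)
cv2.imwrite('pics/ov.png',np.hstack(ov)[:,:,::-1])
E
```

```text
flange [0.57540039 0.20693808 0.237     ] [0.57202543 0.20553445 0.237     ]
neck [0.57623386 0.21065029 0.17      ] [0.5631911  0.19560229 0.17      ]
(np.float64(414.1262339021263), np.float64(237.85243554834315)) (np.float64(129.5459031145725), np.float64(166.01424007973762))
(np.float64(406.5430698586375), np.float64(262.8103356976111)) (np.float64(140.27540797291928), np.float64(173.8942309374188))
```

View pics/ov.png

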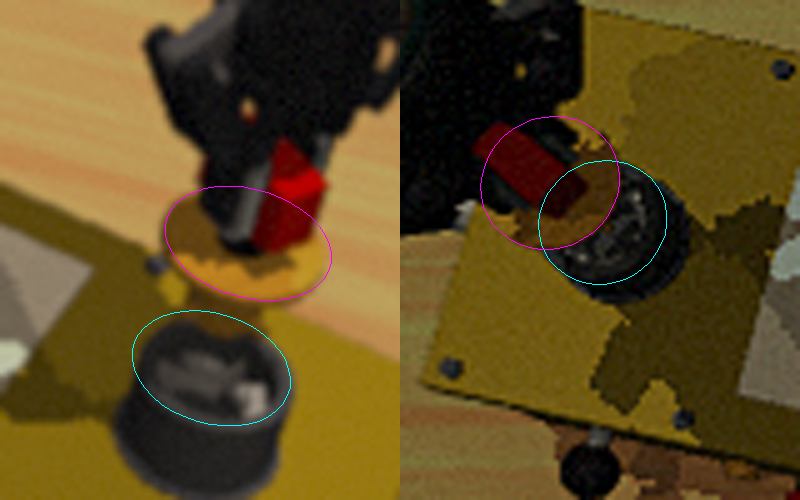

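The overlay at (.572,.207) matches the flange well. The neck rim sits slightly farther away, at about (.574,.2095). I shift and lower by feel.

jog_arm:
  deltas:
    - [[2, 2.5, -8, 0], [2, 2.5, -18, 0], [2, 2.5, -28, 0], [2, 2.5, -33, 0], [2, 2.5, -36, 0], [2, 2.5, -36, 0]]

```text
t: 6.1
tcp_pos: [0.5739, 0.2101, 0.2142]
eef_rot: [-3.142, 0.0, 0.856]
force: [-0.3, 0.3, -2.4]
gripper_width: 0.0212
grip_force: 59.4
```

jog_arm:
  deltas:
    - [[0, 0, -2, 0], [0, 0, -4, 0], [0, 0, -4, 0]]

```text
t: 6.48
tcp_pos: [0.5738, 0.2101, 0.2102]
eef_rot: [-3.142, 0.0, 0.856]
force: [-0.8, -0.3, -1.9]
gripper_width: 0.0215
grip_force: 59.4
```

jog_arm:
  deltas:
    - [[0, 0, -2, 0], [0, 0, -4, 0], [0, 0, -6, 0], [0, 0, -6, 0]]

```text
t: 6.98
tcp_pos: [0.5738, 0.2101, 0.2041]
eef_rot: [-3.141, 0.0, 0.856]
force: [-0.1, -0.2, -2.6]
gripper_width: 0.0213
grip_force: 59.4
```

jog_arm:
  deltas:
    - [[0, 0, -1, 0], [0, 0, -2, 0], [0, 0, -2, 0]]

```text
t: 7.35
tcp_pos: [0.5738, 0.2101, 0.2022]
eef_rot: [-3.142, 0.0, 0.856]
force: [-0.6, 0.6, -1.5]
gripper_width: 0.0212
grip_force: 59.4
```

jog_arm:
  deltas:
    - [[0, 0, -1, 0], [0, 0, -2, 0], [0, 0, -2, 0]]

```text
t: 7.72
tcp_pos: [0.5738, 0.2101, 0.2002]
eef_rot: [-3.141, 0.0, 0.856]
force: [0.1, -0.1, -1.7]
gripper_width: 0.021
grip_force: 59.4
```

jog_arm:
  deltas:
    - [[0, 0, -1, 0], [0, 0, -2, 0], [0, 0, -2, 0]]

```text
t: 8.1
tcp_pos: [0.5738, 0.2103, 0.1982]
eef_rot: [-3.141, 0.0, 0.856]
force: [-0.8, 0.4, -2.8]
gripper_width: 0.0209
grip_force: 59.4
```

jog_arm:
  deltas:
    - [[0, 0, -1, 0], [0, 0, -1.5, 0], [0, 0, -1.5, 0]]

```text
t: 8.48
tcp_pos: [0.5738, 0.2104, 0.1968]
eef_rot: [-3.141, -0.0, 0.856]
force: [-0.3, 1.0, -1.5]
gripper_width: 0.0212
grip_force: 59.5
```

jog_arm:
  deltas:
    - [[0, 0, -1, 0], [0, 0, -1, 0]]

```text
t: 8.72
tcp_pos: [0.5739, 0.2105, 0.1958]
eef_rot: [-3.141, -0.0, 0.856]
force: [-1.3, 1.4, -0.0]
gripper_width: 0.021
grip_force: 59.6
```

jog_arm:
  deltas:
    - [[0, 0, -1, 0], [0, 0, -1, 0]]

```text
t: 8.98
tcp_pos: [0.5739, 0.2104, 0.1948]
eef_rot: [-3.141, -0.0, 0.856]
force: [-0.8, 2.1, -0.5]
gripper_width: 0.0211
grip_force: 59.6
```

```bash
python3 - <<'E'
from h import *
o=sensors.get_obs();print(o['tcp_pos'],o['force'],o['moment'],o['eef_rot'])
E
```

```text
[0.57387116 0.21044425 0.19480527] [-0.75710396  2.12784076 -0.49441579] [0.5020241  0.25982448 0.08057027] [-3.14138738e+00 -3.71697262e-04  8.55986534e-01]
```

jog_arm:
  deltas:
    - [[0, 0.6, -1, 0], [0, 0.6, -1, 0]]

```text
t: 9.22
tcp_pos: [0.5741, 0.2098, 0.1935]
eef_rot: [3.141, 0.001, 0.855]
force: [0.1, 0.3, -1.9]
gripper_width: 0.0213
grip_force: 59.4
```

jog_arm:
  deltas:
    - [[0, 0, -1, 0], [0, 0, -1, 0]]

```text
t: 9.48
tcp_pos: [0.5741, 0.2103, 0.193]
eef_rot: [3.141, 0.0, 0.855]
force: [0.7, -1.0, 0.2]
gripper_width: 0.0211
grip_force: 59.7
```

```bash
cat > st.py <<'E'
from h import *
o=sensors.get_obs();print(np.round(o['t'],2),np.round(o['tcp_pos'],4),np.round(o['force'],1),np.round(o['moment'],2),np.round(o['eef_rot'][2],3),np.round(o['joint_pos'][6],2))
E
python3 st.py
```

```text
9.48 [0.5741 0.2103 0.193 ] [ 0.7 -1.   0.2] [-0.1   0.05 -0.02] 0.855 -1.21
```

jog_arm:
  deltas:
    - [[0, 0, -1, 0], [0, 0, -1, 0]]

```text
t: 9.72
tcp_pos: [0.5742, 0.2104, 0.1928]
eef_rot: [3.141, -0.0, 0.855]
force: [-0.6, -1.8, 5.9]
gripper_width: 0.0211
grip_force: 60.6
```

jog_arm:
  deltas:
    - [[0, 0, -1, 0], [0, 0, -1, 0]]

```text
t: 9.98
tcp_pos: [0.5743, 0.2105, 0.1927]
eef_rot: [3.14, -0.001, 0.855]
force: [-2.4, -1.6, 10.5]
gripper_width: 0.021
grip_force: 61.4
```

```bash
python3 st.py; python3 - <<'E'
from h import *
a=cap('scene');b=cap('top')
W=np.hstack([cv2.resize(c['image'][y:y+75,x:x+60],(400,500),interpolation=2) for c,x,y in((a,380,210),(b,110,145))])
cv2.imwrite('pics/in.png',W[:,:,::-1])
E
```

```text
9.98 [0.5743 0.2105 0.1927] [-2.4 -1.6 10.5] [-0.53  0.86 -0.02] 0.855 -1.21
```

View pics/in.png

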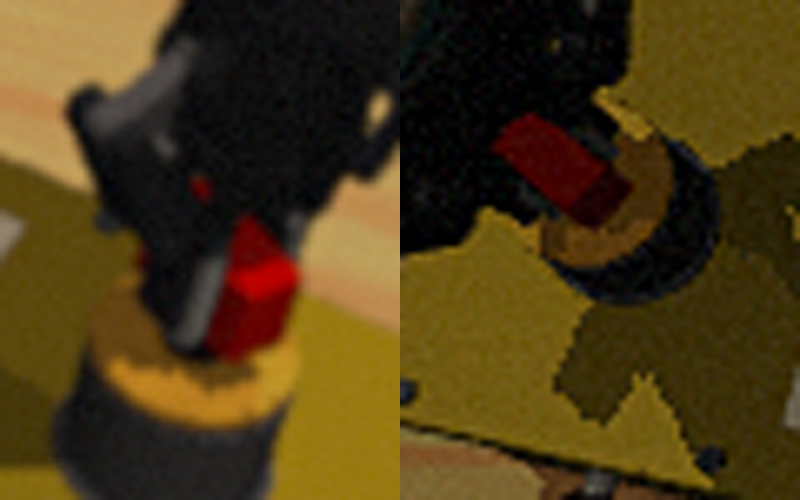

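The plug is in the mouth and bears on something with about 12 N. The bar is at crop (260,300) and the flange sits just above the rim. I ease the pressure and turn back gently, watching z and Mz.

jog_arm:
  deltas:
    - [[0, 0, 0.8, 0.02], [0, 0, 0.8, 0.05], [0, 0, 0.8, 0.05]]

```text
t: 10.45
tcp_pos: [0.5741, 0.211, 0.1928]
eef_rot: [3.141, -0.001, 0.906]
force: [-2.6, 0.1, 8.9]
gripper_width: 0.0214
grip_force: 60.8
```

```bash
python3 st.py
```

```text
10.45 [0.5741 0.211  0.1928] [-2.6  0.1  8.9] [-0.33  0.58 -0.07] 0.906 -1.17
```

jog_arm:
  deltas:
    - [[0, 0, 0.4, 0.04], [0, 0, 0.6, 0.08], [0, 0, 0.6, 0.08]]

```text
t: 10.82
tcp_pos: [0.5739, 0.2111, 0.1932]
eef_rot: [-3.141, -0.001, 0.986]
force: [-2.3, -0.3, 6.2]
gripper_width: 0.0208
grip_force: 60.6
```

```bash
python3 st.py
```

```text
10.82 [0.5739 0.2111 0.1932] [-2.3 -0.3  6.2] [-0.12  0.61 -0.16] 0.986 -1.11
```

jog_arm:
  deltas:
    - [[-0.4, 0, 0.2, 0.04], [-0.4, 0, 0.4, 0.08], [-0.4, 0, 0.6, 0.12], [-0.4, 0, 0.6, 0.12]]

```text
t: 11.32
tcp_pos: [0.5736, 0.211, 0.1933]
eef_rot: [-3.141, -0.001, 1.105]
force: [-1.0, -0.2, 5.5]
gripper_width: 0.0209
grip_force: 61.0
```

```bash
python3 st.py
```

```text
11.32 [0.5736 0.211  0.1933] [-1.  -0.2  5.5] [-0.01  0.53 -0.65] 1.105 -1.01
```

The torque jumped to 0.65 N m with no rise. With the flange about 4 mm up, the lugs may already be in a start, bearing on its back side. I ease off right away.

jog_arm:
  deltas:
    - [[0, 0, 0, -0.06], [0, 0, 0, -0.12], [0, 0, 0, -0.12]]

```text
t: 11.7
tcp_pos: [0.5737, 0.211, 0.1933]
eef_rot: [3.141, -0.001, 0.987]
force: [-1.0, 0.3, 6.0]
gripper_width: 0.0213
grip_force: 60.4
```

```bash
python3 st.py; python3 - <<'E'
from h import *
a=cap('scene')
# flange near edge vs rim: column profile through near side
for dz in (.004,.008):
    for z,n in((.17,'rim'),(.17+dz,'fl bottom'),(.175+dz,'fl top')):
        P=np.array([proj(a,(.574+.031*np.cos(s),.2105+.031*np.sin(s),z)) for s in np.linspace(0,6.28,90)]);print(dz,n,P.min(0).round(1),P.max(0).round(1))
im=a['image']
for x in (404,408,412): print(x,[tuple(int(k) for k in im[y,x]) for y in range(262,284)])
E
```

```text
11.7 [0.5737 0.211  0.1933] [-1.   0.3  6. ] [-0.05  0.4  -0.11] 0.987 -1.11
0.004 rim [392.3 252.7] [424.  275.9]
0.004 fl bottom [392.7 251.3] [424.5 274.5]
0.004 fl top [393.2 249.5] [425.1 272.7]
0.008 rim [392.3 252.7] [424.  275.9]
0.008 fl bottom [393.1 249.9] [425.  273.1]
0.008 fl top [393.6 248.1] [425.6 271.3]
404 [(92, 62, 14), (96, 67, 19), (103, 70, 20), (142, 96, 21), (178, 121, 30), (188, 129, 29), (190, 130, 31), (187, 128, 30), (170, 115, 27), (128, 87, 17), (79, 55, 25), (45, 37, 30), (44, 40, 40), (39, 39, 36), (33, 34, 30), (33, 31, 29), (36, 32, 31), (32, 29, 28), (35, 34, 33), (38, 35, 35), (36, 33, 33), (37, 35, 35)]
408 [(36, 34, 34), (37, 24, 11), (92, 59, 11), (156, 106, 25), (187, 127, 29), (189, 129, 28), (187, 127, 30), (184, 125, 28), (180, 122, 25), (174, 119, 33), (136, 94, 22), (88, 60, 17), (53, 43, 31), (52, 49, 47), (45, 44, 41), (40, 37, 36), (36, 34, 34), (39, 35, 35), (36, 34, 31), (38, 35, 37), (37, 34, 32), (34, 35, 29)]
412 [(24, 6, 4), (36, 27, 14), (74, 50, 13), (92, 64, 18), (97, 66, 15), (117, 80, 21), (155, 106, 24), (178, 121, 31), (184, 124, 30), (185, 125, 28), (166, 115, 29), (125, 83, 18), (74, 53, 29), (51, 47, 44), (42, 40, 38), (35, 32, 34), (39, 37, 37), (36, 33, 33), (35, 32, 31), (40, 37, 36), (37, 36, 35), (36, 36, 34)]
```

jog_arm:
  deltas:
    - [[0, 0, 0, -0.06], [0, 0, -0.3, -0.12], [0, 0, -0.5, -0.16], [0, 0, -0.5, -0.16]]

```text
t: 12.25
tcp_pos: [0.5742, 0.2109, 0.1926]
eef_rot: [3.141, -0.001, 0.827]
force: [0.9, -0.6, 4.4]
gripper_width: 0.0212
grip_force: 60.2
```

```bash
python3 st.py
```

```text
12.25 [0.5742 0.2109 0.1926] [ 0.9 -0.6  4.4] [-0.14 -0.28  0.09] 0.827 -1.23
```

jog_arm:
  deltas:
    - [[0, 0, -0.2, -0.04], [0, 0, -0.4, -0.08], [0, 0, -0.4, -0.08]]

```text
t: 12.62
tcp_pos: [0.5737, 0.2107, 0.1921]
eef_rot: [3.141, -0.0, 0.744]
force: [0.0, 0.5, 6.6]
gripper_width: 0.0211
grip_force: 60.5
```

```bash
python3 st.py
```

```text
12.62 [0.5737 0.2107 0.1921] [0.  0.5 6.6] [-0.13 -0.1   0.02] 0.744 -1.3
```

z falls 0.1 mm per degree at low torque, which suggests it went straight into a start. To do it in the order asked and be sure, I'll return to the start angle, lift clear, turn forward off the start, set it down, and feel the drop turning backward.

jog_arm:
  deltas:
    - [[0, 0, 0.4, 0.06], [0, 0, 0.9, 0.12], [0, 0, 1.2, 0.16], [0, 0, 2.5, 0.16], [0, 0, 3.5, 0.16], [0, 0, 3.5, 0.16]]

```text
t: 13.38
tcp_pos: [0.5727, 0.2106, 0.1947]
eef_rot: [-3.14, 0.002, 0.906]
force: [-0.3, 0.3, -2.1]
gripper_width: 0.0209
grip_force: 59.3
```

```bash
python3 st.py
```

```text
13.38 [0.5727 0.2106 0.1947] [-0.3  0.3 -2.1] [ 0.13 -0.07  0.03] 0.906 -1.17
```

jog_arm:
  deltas:
    - [[0, 0, 4, 0], [0, 0, 9, 0], [0, 0, 13, 0], [0, 0, 13, 0]]

```text
t: 13.88
tcp_pos: [0.5738, 0.2108, 0.209]
eef_rot: [3.141, -0.001, 0.906]
force: [0.6, 0.0, -1.8]
gripper_width: 0.0213
grip_force: 59.3
```

```bash
python3 st.py
```

```text
13.88 [0.5738 0.2108 0.209 ] [ 0.6  0.  -1.8] [ 0.03 -0.02  0.01] 0.906 -1.17
```

jog_arm:
  deltas:
    - [[0, 0, 0, -0.14], [0, 0, 0, -0.28], [0, 0, 0, -0.42], [0, 0, 0, -0.56], [0, 0, -1, -0.7], [0, 0, -3, -0.7], [0, 0, -3, -0.7]]

```text
t: 14.75
tcp_pos: [0.5732, 0.2108, 0.2051]
eef_rot: [3.142, 0.001, 0.208]
force: [0.3, 0.1, -2.5]
gripper_width: 0.0214
grip_force: 59.4
```

```bash
python3 st.py
```

```text
14.75 [0.5732 0.2108 0.2051] [ 0.3  0.1 -2.5] [-0.01  0.02  0.02] 0.208 -1.74
```

jog_arm:
  deltas:
    - [[0, 0, -2, 0], [0, 0, -4, 0], [0, 0, -4, 0]]

```text
t: 15.12
tcp_pos: [0.5733, 0.2106, 0.2011]
eef_rot: [3.142, 0.0, 0.206]
force: [-0.5, 0.7, -1.4]
gripper_width: 0.0209
grip_force: 59.4
```

jog_arm:
  deltas:
    - [[0, 0, -1, 0], [0, 0, -2, 0], [0, 0, -2, 0]]

```text
t: 15.5
tcp_pos: [0.5734, 0.2107, 0.1993]
eef_rot: [-3.142, 0.0, 0.206]
force: [0.2, 0.4, -2.3]
gripper_width: 0.0212
grip_force: 59.4
```

jog_arm:
  deltas:
    - [[0, 0, -1, 0], [0, 0, -1, 0]]

```text
t: 15.75
tcp_pos: [0.5737, 0.2108, 0.1988]
eef_rot: [-3.141, -0.001, 0.206]
force: [0.1, -0.2, 0.3]
gripper_width: 0.0215
grip_force: 59.8
```

```bash
python3 st.py
```

```text
15.75 [0.5737 0.2108 0.1988] [ 0.1 -0.2  0.3] [-0.04  0.09 -0.04] 0.206 -1.74
```

It rests 6 mm higher than before, so the earlier position was a start. Now I turn backward, following the ramp up.

jog_arm:
  deltas:
    - [[0, 0, -0.5, 0.04], [0, 0, -0.2, 0.08], [0, 0, 0, 0.12], [0, 0, 0.3, 0.16], [0, 0, 0.5, 0.2], [0, 0, 0.5, 0.2]]

```text
t: 16.5
tcp_pos: [0.5741, 0.211, 0.1996]
eef_rot: [-3.141, -0.002, 0.407]
force: [-0.9, 0.6, 6.1]
gripper_width: 0.0208
grip_force: 60.4
```

```bash
python3 st.py
```

```text
16.5 [0.5741 0.211  0.1996] [-0.9  0.6  6.1] [-0.    0.14 -0.12] 0.407 -1.58
```

jog_arm:
  deltas:
    - [[0, 0, 0.3, 0.04], [0, 0, 0.5, 0.08], [0, 0, 0.7, 0.12], [0, 0, 0.9, 0.16], [0, 0, 1.1, 0.2], [0, 0, 1.1, 0.2]]

```text
t: 17.25
tcp_pos: [0.574, 0.2111, 0.2007]
eef_rot: [-3.141, -0.002, 0.607]
force: [-0.1, 0.5, 5.7]
gripper_width: 0.0211
grip_force: 60.5
```

```bash
python3 st.py
```

```text
17.25 [0.574  0.2111 0.2007] [-0.1  0.5  5.7] [-0.02  0.16 -0.13] 0.607 -1.41
```

jog_arm:
  deltas:
    - [[0, 0, 0.3, 0.05], [0, 0, 0.5, 0.1], [0, 0, 0.8, 0.15], [0, 0, 0.8, 0.15]]

```text
t: 17.75
tcp_pos: [0.5742, 0.2114, 0.201]
eef_rot: [3.142, -0.002, 0.756]
force: [2.1, 1.2, 2.9]
gripper_width: 0.0209
grip_force: 60.0
```

jog_arm:
  deltas:
    - [[0, 0, 0.2, 0.04], [0, 0, 0.3, 0.08], [0, 0, 0.3, 0.08]]

```text
t: 18.12
tcp_pos: [0.5728, 0.2103, 0.2004]
eef_rot: [-3.141, 0.002, 0.836]
force: [-0.3, 0.7, -1.7]
gripper_width: 0.0209
grip_force: 59.4
```

```bash
python3 st.py
```

```text
18.12 [0.5728 0.2103 0.2004] [-0.3  0.7 -1.7] [ 0.09 -0.02 -0.02] 0.836 -1.23
```

The ramp ended and contact was lost, so I've reached the start. I lower into it.

jog_arm:
  deltas:
    - [[0, 0, -1, 0.05], [0, 0, -2.5, 0.05], [0, 0, -4.5, 0.05], [0, 0, -6, 0.05], [0, 0, -6, 0.05]]

```text
t: 18.75
tcp_pos: [0.5734, 0.2107, 0.1949]
eef_rot: [-3.141, 0.0, 0.886]
force: [0.6, -0.0, -2.4]
gripper_width: 0.0213
grip_force: 59.4
```

```bash
python3 st.py
```

```text
18.75 [0.5734 0.2107 0.1949] [ 0.6 -0.  -2.4] [ 0.06 -0.04 -0.02] 0.886 -1.19
```

jog_arm:
  deltas:
    - [[0, 0, -1, 0], [0, 0, -2, 0], [0, 0, -2, 0]]

```text
t: 19.12
tcp_pos: [0.5735, 0.2107, 0.1931]
eef_rot: [3.142, 0.0, 0.886]
force: [1.1, 0.2, -1.4]
gripper_width: 0.0212
grip_force: 59.5
```

```bash
python3 st.py
```

```text
19.12 [0.5735 0.2107 0.1931] [ 1.1  0.2 -1.4] [ 0.    0.08 -0.01] 0.886 -1.19
```

It has dropped 8 mm. Now I screw forward, following the pitch down with light pressure.

jog_arm:
  deltas:
    - [[0, 0, -0.8, -0.04], [0, 0, -1.2, -0.12], [0, 0, -1.6, -0.2], [0, 0, -2.1, -0.28], [0, 0, -2.5, -0.35], [0, 0, -2.5, -0.35]]

```text
t: 19.88
tcp_pos: [0.5738, 0.2109, 0.1909]
eef_rot: [3.141, -0.001, 0.535]
force: [0.6, 0.5, 0.0]
gripper_width: 0.0207
grip_force: 59.7
```

```bash
python3 st.py
```

```text
19.88 [0.5738 0.2109 0.1909] [0.6 0.5 0. ] [ 0.03 -0.05  0.03] 0.535 -1.47
```

jog_arm:
  deltas:
    - [[0, 0, -0.5, -0.08], [0, 0, -1, -0.16], [0, 0, -1.5, -0.24], [0, 0, -1.8, -0.3], [0, 0, -1.8, -0.3]]

```text
t: 20.5
tcp_pos: [0.5738, 0.211, 0.1892]
eef_rot: [-3.142, -0.001, 0.237]
force: [-0.3, 0.3, 1.8]
gripper_width: 0.0212
grip_force: 59.9
```

```bash
python3 st.py
```

```text
20.5 [0.5738 0.211  0.1892] [-0.3  0.3  1.8] [ 0.05  0.03 -0.02] 0.237 -1.71
```

jog_arm:
  deltas:
    - [[0, 0, -0.5, -0.07], [0, 0, -0.8, -0.14], [0, 0, -0.8, -0.14]]

```text
t: 20.88
tcp_pos: [0.5734, 0.211, 0.1888]
eef_rot: [-3.141, -0.0, 0.097]
force: [-1.8, 0.3, 5.8]
gripper_width: 0.0211
grip_force: 60.6
```

```bash
python3 st.py
```

```text
20.88 [0.5734 0.211  0.1888] [-1.8  0.3  5.8] [0.03 0.41 0.04] 0.097 -1.82
```

jog_arm:
  deltas:
    - [[0, 0, -0.3, -0.05], [0, 0, -0.5, -0.1], [0, 0, -0.5, -0.1]]

```text
t: 21.25
tcp_pos: [0.5734, 0.2113, 0.1888]
eef_rot: [-3.141, -0.0, -0.002]
force: [-2.8, -0.3, 8.5]
gripper_width: 0.0211
grip_force: 61.0
```

```bash
python3 st.py
```

```text
21.25 [0.5734 0.2113 0.1888] [-2.8 -0.3  8.5] [0.12 0.65 0.12] -0.002 -1.9
```

The flange is on the rim (z has stopped at .1888). I ease the pressing and keep turning until it tightens.

jog_arm:
  deltas:
    - [[-0.4, 0, 0.5, -0.05], [-0.4, 0, 0.5, -0.1], [-0.4, 0, 0.5, -0.1]]

```text
t: 21.62
tcp_pos: [0.5734, 0.2111, 0.1888]
eef_rot: [-3.141, -0.001, -0.102]
force: [-0.2, -0.8, 5.2]
gripper_width: 0.021
grip_force: 60.4
```

```bash
python3 st.py
```

```text
21.62 [0.5734 0.2111 0.1888] [-0.2 -0.8  5.2] [0.26 0.33 0.26] -0.102 -1.98
```

jog_arm:
  deltas:
    - [[0, 0, 0, -0.05], [0, 0, 0, -0.05]]

```text
t: 21.88
tcp_pos: [0.5736, 0.2109, 0.1888]
eef_rot: [-3.141, -0.001, -0.151]
force: [-1.5, -1.4, 5.4]
gripper_width: 0.0213
grip_force: 60.4
```

```bash
python3 st.py
```

```text
21.88 [0.5736 0.2109 0.1888] [-1.5 -1.4  5.4] [0.23 0.23 0.41] -0.151 -2.02
```

jog_arm:
  deltas:
    - [[0, 0, 0, -0.03], [0, 0, 0, -0.05], [0, 0, 0, -0.05]]

```text
t: 22.25
tcp_pos: [0.5737, 0.2108, 0.1888]
eef_rot: [-3.141, -0.002, -0.201]
force: [-1.0, -1.6, 5.4]
gripper_width: 0.0211
grip_force: 60.4
```

```bash
python3 st.py
```

```text
22.25 [0.5737 0.2108 0.1888] [-1.  -1.6  5.4] [0.23 0.17 0.52] -0.201 -2.06
```

jog_arm:
  deltas:
    - [[0, 0, 0, -0.02], [0, 0, 0, -0.04], [0, 0, 0, -0.04]]

```text
t: 22.62
tcp_pos: [0.5737, 0.2107, 0.1888]
eef_rot: [-3.141, -0.002, -0.241]
force: [-0.4, -2.5, 5.7]
gripper_width: 0.0212
grip_force: 60.4
```

```bash
python3 st.py
```

```text
22.62 [0.5737 0.2107 0.1888] [-0.4 -2.5  5.7] [0.14 0.07 0.67] -0.241 -2.09
```

The torque is 0.67 N m, a neck twist of about 6.4°, with the flange home. I let go and lift away.

jog_arm:
  deltas:
    - [[0, 0, 0.6, 0], [0, 0, 0.6, 0]]

```text
t: 22.88
tcp_pos: [0.5737, 0.2107, 0.1888]
eef_rot: [-3.141, -0.001, -0.243]
force: [1.9, -1.4, 1.6]
gripper_width: 0.0212
grip_force: 59.9
```

jog_arm:
  deltas:
    - [[0, 0, 0, 0], [0, 0, 0, 0], [0, 0, 0, 0], [0, 0, 0, 0], [0, 0, 0, 0]]
  jaw: 60

```text
t: 23.5
tcp_pos: [0.573, 0.2107, 0.1885]
eef_rot: [3.142, 0.0, -0.244]
force: [-0.0, 0.5, -0.0]
gripper_width: 0.0655
grip_force: 0.0
```

jog_arm:
  deltas:
    - [[0, 0, 5, 0], [0, 0, 20, 0], [0, 0, 50, 0], [-40, -40, 90, 0], [-80, -90, 110, 0], [-110, -140, 110, 0], [-120, -200, 110, 0], [-120, -260, 110, 0], [-120, -260, 110, 0]]

```text
t: 24.62
tcp_pos: [0.4528, -0.0548, 0.3002]
eef_rot: [3.14, -0.003, -0.254]
force: [0.1, 1.2, -0.2]
gripper_width: 0.0651
grip_force: 0.0
```

```bash
python3 st.py; python3 - <<'E'
from h import *
a=cap('scene');b=cap('top')
A=cv2.resize(a['image'][230:305,370:450],(400,375),interpolation=2);B=cv2.resize(b['image'][145:205,100:164],(400,375),interpolation=2)
W=np.vstack([np.hstack([A,B]),np.hstack([cv2.resize(c['image'],(400,225)) for c in(a,b)])])
cv2.imwrite('pics/end.png',W[:,:,::-1])
E
```

```text
24.62 [ 0.4528 -0.0548  0.3002] [ 0.1  1.2 -0.2] [ 0.07 -0.02 -0.04] -0.254 -1.66
```

View pics/end.png

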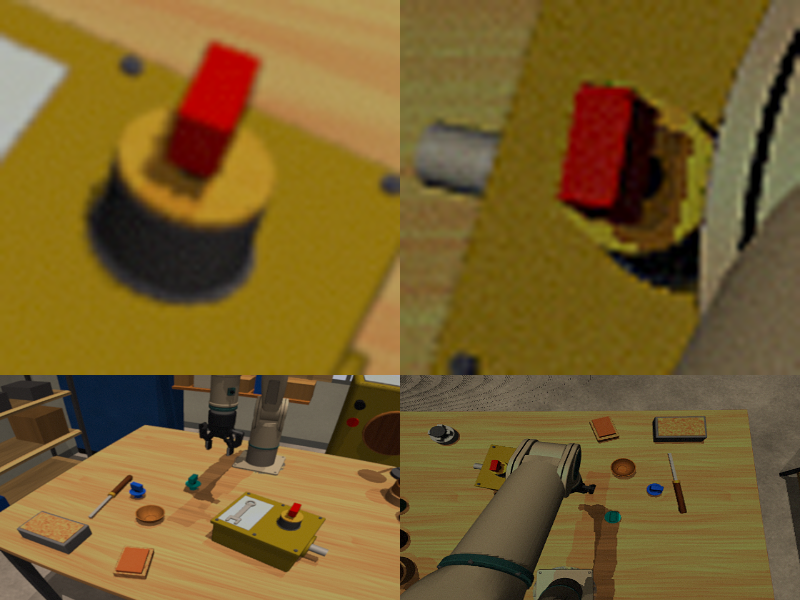

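The flange sits flush on the neck (upper left, about (195,170)), the wrench, bowl and gouge are where they were, and the robot is clear.

```bash
python3 -c "
from bench import finish_job
print(finish_job())"
```

```text
the job is handed in; nothing more can be done
None
```

The plug is screwed in with its flange fully home on the neck, nipped up to about 0.67 N m (neck twist about 6.4°, worked out from the wrist torque) and released. It fell straight into a thread start when first lowered, and turning it back there twisted the neck about 6° the other way, so I lifted it and repeated the backward turn to feel the drop. The job is handed in at about 25 s on the robot's clock, and the wrench, bowl and gouge were left alone.

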